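# Bring the stockpot to the boil: run a fingertip up the induction hob's touch slider

### The job

The stockpot on the portable induction hob is to be brought to the boil. Rest a fingertip on the hob's on/off key for about a second, then put it down on the zero end of the touch slider that belongs to the stockpot's side of the hob and run it lightly along the glass, touching all the way, to the full-power end, and take the hand away. Do not touch the other slider or the lock and timer keys, do not press hard on the glass, and leave everything standing where it is.

Things in the scene. Friction and masses are not known exactly. Their poses are not given: they have to be found in the camera images.
- hob: Portable double induction hob, fixed: 620 mm wide, 350 deep, 65 high, level rigid black glass on top. Origin: centre of its underside; x from its front (controls, facing the robot) to its back, y to the left seen from the front. Cooking zones left and right, centred at x 45, y +155 and -155 mm. Touch controls flush with the glass in a row along the front, at x -142 mm; the lightest contact counts
- on_key: On/off key, a printed ring with a stroke, in the middle of the control row; touch area 36 mm deep, 32 mm wide. Origin: its centre, on the surface of the glass (65 mm above the worktop); axes as the hob's
- lock_key: Lock key (printed padlock), touch area 36 mm deep, 24 mm wide, 50 mm to the left (+y) of the on/off key; not to be touched. Origin: its centre, on the glass
- timer_key: Timer key (printed clock), touch area 36 mm deep, 24 mm wide, 50 mm to the right (-y) of the on/off key; not to be touched. Origin: its centre, on the glass
- left_1: Fifth 1 of the left slider, counted from its zero end, which is its left (+y) end, where the printed bars are shortest. The left slider (120 x 36 mm) works the left zone and begins 12 mm to the left of this point. 24 mm of the slider's length, 36 mm deep. Origin: its centre, on the glass; axes as the hob's
- left_2: Fifth 2 of the left slider, counted from its zero end. 24 mm of the slider's length, 36 mm deep. Origin: its centre, on the glass; axes as the hob's
- left_3: Fifth 3 of the left slider, counted from its zero end. 24 mm of the slider's length, 36 mm deep. Origin: its centre, on the glass; axes as the hob's
- left_4: Fifth 4 of the left slider, counted from its zero end. 24 mm of the slider's length, 36 mm deep. Origin: its centre, on the glass; axes as the hob's
- left_5: Fifth 5 of the left slider, counted from its zero end: the full-power end, its right (-y) end, where the bars are longest; the slider ends 12 mm to the right of this point. 24 mm of the slider's length, 36 mm deep. Origin: its centre, on the glass; axes as the hob's
- right_1: Fifth 1 of the right slider, counted from its zero end, which is its left (+y) end, where the printed bars are shortest. The right slider (120 x 36 mm) works the right zone and begins 12 mm to the left of this point. 24 mm of the slider's length, 36 mm deep. Origin: its centre, on the glass; axes as the hob's
- right_2: Fifth 2 of the right slider, counted from its zero end. 24 mm of the slider's length, 36 mm deep. Origin: its centre, on the glass; axes as the hob's
- right_3: Fifth 3 of the right slider, counted from its zero end. 24 mm of the slider's length, 36 mm deep. Origin: its centre, on the glass; axes as the hob's
- right_4: Fifth 4 of the right slider, counted from its zero end. 24 mm of the slider's length, 36 mm deep. Origin: its centre, on the glass; axes as the hob's
- right_5: Fifth 5 of the right slider, counted from its zero end: the full-power end, its right (-y) end, where the bars are longest; the slider ends 12 mm to the right of this point. 24 mm of the slider's length, 36 mm deep. Origin: its centre, on the glass; axes as the hob's
- pot: Lidded steel stockpot, 190 mm across, 160 mm high to the top of its lid knob, with two loop handles reaching 130 mm from its axis; it stands on one of the two zones (either one). Origin: centre of its underside, on the glass. Leave in place
- frying_pan: Low black frying pan, 216 mm across, 45 mm high, long handle (reaching 285 mm from its axis, up to 63 mm high) pointing to the back; it stands on the other zone. Origin: centre of its underside. Leave in place
- salt: Small white salt shaker, 42 mm across and 74 mm high, on the glass between the zones, about 105 mm behind the on/off key. Origin: centre of its underside. Leave in place
- pepper_mill: Dark wooden pepper mill, 195 mm high, on the worktop left of the hob. Origin: centre of its underside. Leave in place
- kettle: Dark steel kettle, 245 mm high, on the worktop left of the hob. Origin: centre of its underside. Leave in place
- trivet: Round cast-iron trivet, 200 mm across, 14 mm high, on the worktop right of the hob. Origin: centre of its underside. Leave in place
- spoon: Wooden spoon, 280 mm long, lying on the worktop right of the hob. Leave in place
Not all that is in view belongs to the job. Leave any orange or yellow look-alike of the salt alone.

How it is judged:
By the outcome, as a careful person would: the job done as asked, in the order asked, and still so for the second after the job is handed in, with the robot touching nothing.
It also fails if it takes over 45 s, if anything falls off the work surface, if the arm or the gripper's body presses on something with over 40 N, if the wrist force passes 120 N, or if a joint passes its speed limit or range.

### The arm

A 6-joint arm with a two-finger parallel gripper is mounted at the origin on the work surface. World frame = base frame: x ahead of the robot, y to its left, z up, the work surface at z = 0. Lengths are in m, angles in degrees, forces in N, time in s.
With the tool pointing down it reaches from about 0.375 to 0.9 m from the base axis. Payload 3.1 kg.
Tool frame: the origin (TCP) lies on the centre line of the jaws, within the pads' length; the fingertips stand 14 mm ahead of it and the grasp point (between the pads) lies 5 mm behind it (bot.tips_ahead is the distance from the TCP to the fingertips, in m); z points along the fingers, y is the line along which they close (so a half turn about z gives the same grasp; the last joint's range is limited). The gripper opens to 87 mm and grips with 3 to 60 N. Pads are 19 mm wide; open, the fingers measure 117 mm over their backs; the gripper's body (75 mm by 190 mm) begins 51 mm behind the grasp point.
Start: joints at [57.038, 30.224, 82.088, -0, 67.689, -10.227], TCP at [0.242, 0.576, 0.237] pointing down, gripper open.
Joint ranges: [-176.69, 176.69], [-43.24, 126.21], [12.49, 139.97], [-82, 262], [0, 151.66], [-163.58, 163.58]. Speed limits (degrees/s): [159.86, 159.86, 180, 180, 180, 180].

### API

Orientations are given as a 3x3 rotation matrix whose columns are the frame's x, y, z axes.
In Python, from rig import bot gives the robot as it stands.
- The arm moves only by the tool play_rows, never from a script. Its argument "moves" is a list that holds one entry, the list of rows, each a list of 6 numbers: the shift along the tool's x, y, z in mm, then the turn, a rotation vector about the tool's x, y, z in rad. A call has 1 to 5 rows; each row shifts and turns the commanded pose from where the row before left it, along the tool's axes as they then stand; what a row does not reach is not made up. A row lasts 1/10 s, in which the tool goes at most 50 mm and 8.59 degrees, less where a joint would pass 70% of its speed; a pose out of reach is approached as far as the arm can. A call with a gripper value outside its range is refused whole. "fingers" is the opening, from -1 (shut) to 1 (fully open), set as the call begins (left out, the last holds). The fingers move at their own pace and stop on an object; the grip force is fixed at half the most. Time passes only in rows, so rows that do not move let the fingers close. It gives the time, the measured TCP pose, the force, the opening and the grip force at its end, in the units of the state.
- bot.read_state(): the state, without advancing time (a new reading comes with each control period).
- bot.capture(name): name is "side" or "top"; returns a dict with "image" (420x560x3 uint8, blue, green, red), "fx", "fy", "cx", "cy" (pixels), "R" (3x3) and "t" (3): a world point X has camera coordinates R X + t. Camera axes: x right, y down, z forward; pixel columns grow to the right and rows downward; lengths in m; the calibration is good to about 2 mm. A picture is of the moment at which its call begins. There is no depth.
- bot.hand_in(): hands the job in; it is judged then, once.
Trained networks look in a picture, given as the dict that the camera call returned (one of the last four; its "shot" number tells which), for a name from the list of things; names that differ only in an ending like _2 or _b are one class to them, and where a whole thing is asked for, a point or a joint stands for the part that bears it (a point fixed in the world has none). Each returns a list of dicts, best first, with "confidence" (0 to 1); they miss things now and then, are a little off and sometimes report something else, mostly with a low value. They report only what shows in the picture. A call takes as long as a camera call. They do not tell look-alikes from the thing itself.
- bot.search_frame(picture, query): "centre" ([column, row] in pixels, amid what is visible of it).
- bot.silhouettes(picture, query): "pixels" (420x560 bool, what is visible of it) and "centre" ([column, row] in pixels, amid what is visible of it).
- bot.pinpoint(picture, query): "centre" ([column, row] in pixels: a listed point, or the origin of a listed thing).
The state is a dict: "time_s": time; "joint_positions": joint angles; "qvel": joint speeds; "tau": joint torques, N m; "position": TCP position; "tcp_rot": TCP orientation; "force": force on the tool from outside, world axes, zero at the start; "moment": the same for the moment, N m; "opening": opening from 0.0 (shut) to 1.0 (fully open); "grasp_force": force on a finger pad.
Only numpy, scipy, OpenCV 4.12 (cv2) and the standard library are available. Lean on these libraries where they do the work, as an engineer would, in place of code of your own. Each camera call takes 0.05 s, during which the arm holds its last target. There are 200 camera calls.

## Working session

There is one attempt and no reset: what is moved stays moved. The work goes in short steps, Python scripts to look and compute and a tool call to move; the robot and the scene stay as the last step left them, time stands still between calls to the robot, and variables do not carry over. Pictures are saved under pics/ and viewed, at most 10 in all, crops included, and the job is handed in when it is done.

Besides the shell and the picture viewer there is one more tool, called after "Emit:" by a JSON object that holds its "api" and its "payload", one argument or row to a line. play_rows: Moves the arm, as the interface text tells. Its arguments: {"type":"object","properties":{"moves":{"type":"array","items":{"type":"array","items":{"type":"array","items":{"type":"number"}}}},"fingers":{"type":"number"}},"required":["moves"]}

```bash
mkdir -p pics; cat > h.py <<'E'
import numpy as np,cv2
from rig import bot
def ray(p,c):
    d=np.array([(c[0]-p["cx"])/p["fx"],(c[1]-p["cy"])/p["fy"],1.]);R=np.array(p["R"]);t=np.array(p["t"])
    return -R.T@t,R.T@d
def onz(p,c,z):
    o,d=ray(p,c);return o+d*(z-o[2])/d[2]
E
python3 - <<'E'
from h import *
ps={n:bot.capture(n) for n in("top","side")}
for n,p in ps.items():
    cv2.imwrite(f"pics/{n}.png",p["image"])
    for q in["on_key","lock_key","timer_key","left_1","left_5","right_1","right_5","pot","frying_pan","salt"]:
        r=bot.pinpoint(p,q)
        print(n,q,[(np.round(k["centre"],1).tolist(),round(k["confidence"],2),np.round(onz(p,k["centre"],.065),4).tolist()) for k in r[:2]])
s=bot.read_state();print(s["time_s"],s["position"],s["tcp_rot"],s["force"])
E
```

```text
top on_key []
top lock_key []
top timer_key []
top left_1 []
top left_5 []
top right_1 []
top right_5 []
top pot [([346.9, 163.2], 0.62, [0.6984, -0.1987, 0.065]), ([293.4, 175.3], 0.49, [0.6562, -0.0281, 0.065])]
top frying_pan [([452.5, 208.4], 0.74, [0.5584, -0.532, 0.065]), ([251.3, 143.1], 0.66, [0.7593, 0.1088, 0.065])]
top salt [([311.2, 257.9], 0.69, [0.3949, -0.0873, 0.065]), ([276.8, 256.3], 0.6, [0.398, 0.0202, 0.065])]
side on_key []
side lock_key []
side timer_key []
side left_1 [([198.2, 199.9], 0.51, [0.7092, -0.1956, 0.065]), ([236.7, 234.7], 0.46, [0.7233, 0.0203, 0.065])]
side left_5 [([198.2, 199.9], 0.51, [0.7092, -0.1956, 0.065]), ([236.7, 234.7], 0.46, [0.7233, 0.0203, 0.065])]
side right_1 []
side right_5 []
side pot [([198.7, 200.4], 0.8, [0.7095, -0.1923, 0.065])]
side frying_pan [([249.3, 254.6], 0.95, [0.7502, 0.1108, 0.065])]
side salt [([312.9, 202.7], 0.8, [0.4464, 0.065, 0.065]), ([291.8, 188.8], 0.76, [0.4446, -0.0349, 0.065])]
1.1 [0.24149194 0.57643864 0.2365407 ] [[-9.22316753e-01  3.86434739e-01  6.65751256e-06]
 [ 3.86434739e-01  9.22316753e-01 -1.89775367e-05]
 [-1.34739148e-05 -1.49306059e-05 -1.00000000e+00]] [0.16620435 0.57180035 0.1124476 ]
```

View pics/top.png

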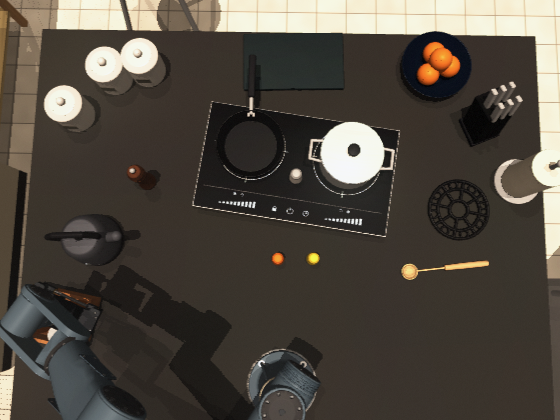

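View pics/side.png

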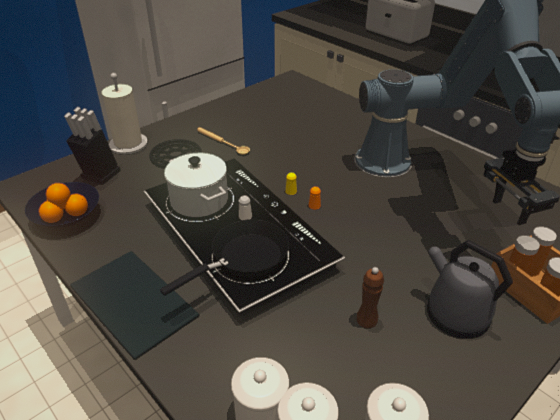

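The pot is on the right zone (top view 350,155) and the pan on the left (250,145). That makes the right slider, with bars near (343,221), the one to use, with the on/off key near (290,210). The white salt is at (296,175). The orange (278,258) and yellow (313,258) look-alikes stand in front of the hob, so I'll stay clear of them. Next I'll enlarge the control row.

```bash
python3 - <<'E'
from h import *
im=cv2.imread("pics/top.png")
c=cv2.resize(im[185:245,190:390],None,fx=4,fy=4,interpolation=cv2.INTER_CUBIC);cv2.imwrite("pics/c1.png",c)
p=bot.capture("top")
for n,c in dict(FL=(211,102),BR=(399,130),FR=(387,236),FLf=(193,206),on=(290,210),lock=(274,209),timer=(306,213),pot=(346,172)).items(): print(n,onz(p,c,.065).round(4))
m=bot.silhouettes(p,"hob")
print([(k["centre"],k["confidence"],k["pixels"].sum()) for k in m])
if m:
    b=m[0]["pixels"].astype(np.uint8); cs,_=cv2.findContours(b,0,1); k=max(cs,key=cv2.contourArea)
    r=cv2.minAreaRect(k); print(cv2.boxPoints(r)); print([onz(p,q,.065).round(4).tolist() for q in cv2.boxPoints(r)])
print(onz(p,(0,0),0),-np.array(p["R"]).T@np.array(p["t"]))
E
```

```text
FL [0.8942 0.2433 0.065 ]
BR [ 0.8104 -0.3665  0.065 ]
FR [ 0.4675 -0.3245  0.065 ]
FLf [0.552  0.2885 0.065 ]
on [ 0.5445 -0.0189  0.065 ]
lock [0.5468 0.0317 0.065 ]
timer [ 0.5358 -0.0696  0.065 ]
pot [ 0.6697 -0.1958  0.065 ]
[([446.9, 210.3], 0.69, np.int64(1400)), ([298.4, 182.7], 0.63, np.int64(13422))]
[[428. 180.]
 [488. 180.]
 [488. 238.]
 [428. 238.]]
[[0.6482, -0.4565, 0.065], [0.6514, -0.6471, 0.065], [0.4667, -0.6405, 0.065], [0.4635, -0.4528, 0.065]]
[1.27168125 1.00029213 0.        ] [0.33788645 0.00627463 1.74362985]
```

View pics/c1.png

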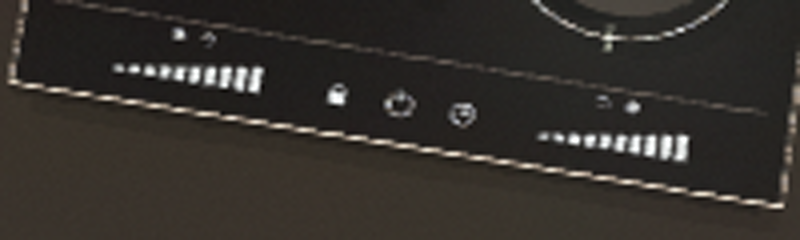

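```bash
cat >> h.py <<'E'
def tool(target):
    s=bot.read_state();R=np.array(s["tcp_rot"]);return (R.T@(np.array(target)-s["position"])*1000).round(1)
E
python3 - <<'E'
from h import *
from scipy.optimize import least_squares
p=bot.capture("top")
H={(-.175,.31):(192.4,205.8),(-.175,-.31):(385.6,236.6),(.175,.31):(211,102),(.175,-.31):(399,130),(-.142,0):(289.7,210.8),(-.142,.05):(273.9,208.6),(-.142,-.05):(305.3,213.3)}
h=np.array(list(H));w=np.array([onz(p,c,.065)[:2] for c in H.values()])
f=lambda v:np.c_[v[0]+np.cos(v[2])*h[:,0]-np.sin(v[2])*h[:,1],v[1]+np.sin(v[2])*h[:,0]+np.cos(v[2])*h[:,1]]
r=least_squares(lambda v:(f(v)-w).ravel(),[.68,-.04,-.13]).x
print(r,np.degrees(r[2]));print(((f(r)-w)*1000).round(1))
c,s=np.cos(r[2]),np.sin(r[2]);R=np.array([[c,-s],[s,c]])
for n,q in dict(s0=(324.6,218.9),s1=(362,221.6),l0=(218,202),l1=(255.4,204.5)).items(): print(n,R.T@(onz(p,q,.065)[:2]-r[:2]))
on=r[:2]+R@[-.142,0];print("on",on, tool([*on,.237]))
E
```

```text
[ 0.68136211 -0.0378534  -0.13865223] -7.944187680721342
[[-1.7  2.9]
 [-0.4 -0.6]
 [ 3.4  1.6]
 [ 1.5 -2.6]
 [-1.2 -0.2]
 [-0.5 -0.8]
 [-1.  -0.4]]
s0 [-0.14917597 -0.11227026]
s1 [-0.13935743 -0.2298537 ]
l0 [-0.14831125  0.22925353]
l1 [-0.13781026  0.1107828 ]
on [ 0.54072486 -0.0182278 ] [-5.058e+02 -4.328e+02 -4.000e-01]
```

Emit:
{"api": "play_rows", "payload": {
  "moves": [
    [[-19,-28,-13,0,0,0],[-19,-28,-13,0,0,0],[-19,-28,-13,0,0,0],[-25,-28,0,0,0,0],[-25,-28,0,0,0,0]]
  ],
  "fingers": -1
}}

```text
time_s: 1.75
position: [0.2864, 0.405, 0.2763]
tcp_rot: [[-0.923, 0.386, 0.001], [0.386, 0.923, 0.001], [-0.001, 0.002, -1.0]]
force: [0.7, 0.5, -0.4]
opening: 0.632
grasp_force: 0.0
```

Emit:
{"api": "play_rows", "payload": {
  "moves": [
    [[-25,-29,0,0,0,0],[-25,-29,0,0,0,0],[-25,-29,0,0,0,0],[-32,-25,0,0,0,0],[-32,-25,0,0,0,0]]
  ]
}}

```text
time_s: 2.25
position: [0.3617, 0.2245, 0.2759]
tcp_rot: [[-0.923, 0.386, 0.001], [0.386, 0.923, 0.0], [-0.001, 0.001, -1.0]]
force: [0.9, 0.1, 0.2]
opening: 0.172
grasp_force: 0.0
```

Emit:
{"api": "play_rows", "payload": {
  "moves": [
    [[-32,-25,0,0,0,0],[-32,-25,0,0,0,0],[-32,-25,0,0,0,0],[0,0,0,0,0,-0.13],[0,0,0,0,0,-0.128]]
  ]
}}

```text
time_s: 2.75
position: [0.4218, 0.1182, 0.2757]
tcp_rot: [[-0.991, 0.137, 0.001], [0.137, 0.991, 0.0], [-0.001, 0.0, -1.0]]
force: [-0.2, -0.1, 0.3]
opening: 0.009
grasp_force: 0.0
```

```bash
python3 - <<'E'
from h import *
s=bot.read_state();print(s["time_s"],s["position"],s["tcp_rot"],s["force"],s["opening"]);print(tool([.5415,-.018,.11]))
E
```

```text
2.75 [0.42180211 0.11817305 0.27571641] [[-9.90631966e-01  1.36557760e-01  5.33887526e-04]
 [ 1.36557804e-01  9.90632103e-01  4.68073094e-05]
 [-5.22494222e-04  1.19275325e-04 -9.99999856e-01]] [-0.18187915 -0.13868455  0.34371522] 0.009317047949355244
[-137.1 -118.6  165.8]
```

Emit:
{"api": "play_rows", "payload": {
  "moves": [
    [[-34,-30,0,0,0,0],[-34,-30,0,0,0,0],[-34,-30,0,0,0,0],[-35,-29,0,0,0,0],[0,0,40,0,0,0]]
  ]
}}

```text
time_s: 3.25
position: [0.5497, -0.0231, 0.2402]
tcp_rot: [[-0.99, 0.142, 0.02], [0.142, 0.99, -0.006], [-0.02, -0.003, -1.0]]
force: [0.0, 0.1, 0.0]
opening: 0.008
grasp_force: 0.0
```

Emit:
{"api": "play_rows", "payload": {
  "moves": [
    [[0,0,40,0,0,0],[0,0,40,0,0,0],[0,0,35,0,0,0],[0,0,10,0,0,0],[0,0,0,0,0,0]]
  ]
}}

```text
time_s: 3.75
position: [0.5394, -0.017, 0.1094]
tcp_rot: [[-0.99, 0.138, -0.003], [0.138, 0.99, 0.001], [0.003, 0.0, -1.0]]
force: [-0.2, 0.2, 0.1]
opening: 0.005
grasp_force: 0.0
```

```bash
python3 - <<'E'
from h import *
s=bot.read_state();print(s["time_s"],s["position"],s["force"],tool([.5415,-.018,.079]))
a=bot.capture("side");b=bot.capture("top")
def px(p,X):
    c=np.array(p["R"])@X+p["t"];return p["fx"]*c[0]/c[2]+p["cx"],p["fy"]*c[1]/c[2]+p["cy"]
print([px(a,np.array([*s["position"][:2],z])) for z in(s["position"][2]-.014,.065)])
A=cv2.resize(a["image"][130:280,190:350],(800,750),interpolation=cv2.INTER_CUBIC)[:600]
B=cv2.resize(a["image"][160:260,210:340],None,fx=6,fy=6,interpolation=cv2.INTER_CUBIC)
cv2.imwrite("pics/d1.png",B)
E
```

```text
3.75 [ 0.53936006 -0.0170362   0.10942165] [-0.24613578  0.1943175   0.05981719] [-2.3 -0.7 30.4]
[(np.float64(274.18295330568924), np.float64(195.5900274129092)), (np.float64(274.23674963811726), np.float64(203.14679164475405))]
```

View pics/d1.png

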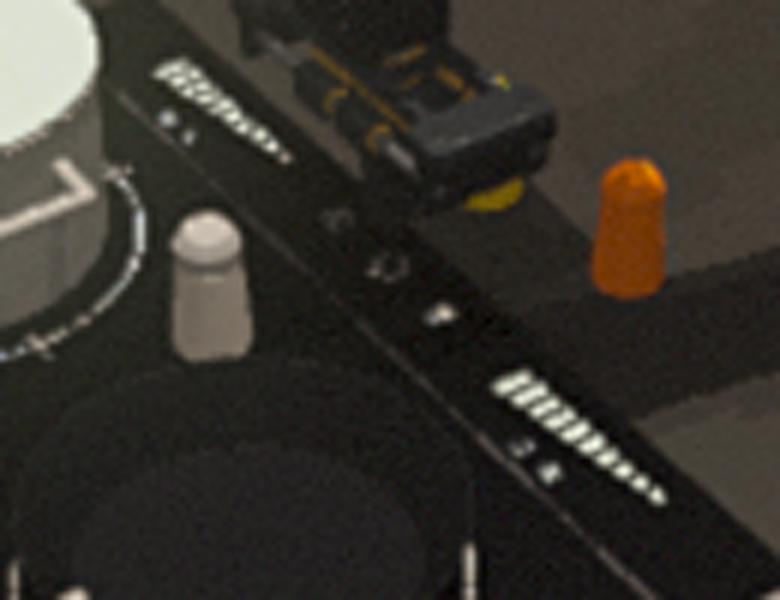

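The side crop shows the on/off ring at (388,266), about px (274.7,204.3). The point below the fingertips projects to (274.2,203.1), so they agree. The look-alikes are clear, and I can go down.

Emit:
{"api": "play_rows", "payload": {
  "moves": [
    [[-2,0,18,0,0,0],[0,0,8,0,0,0],[0,0,1,0,0,0],[0,0,0,0,0,0],[0,0,0,0,0,0]]
  ]
}}

```text
time_s: 4.35
position: [0.5426, -0.0176, 0.0845]
tcp_rot: [[-0.99, 0.138, 0.002], [0.138, 0.99, -0.0], [-0.002, -0.0, -1.0]]
force: [-0.3, 0.7, 0.4]
opening: 0.005
grasp_force: 0.0
```

Emit:
{"api": "play_rows", "payload": {
  "moves": [
    [[0,0,1,0,0,0],[0,0,0,0,0,0],[0,0,1,0,0,0],[0,0,0,0,0,0]]
  ]
}}

```text
time_s: 4.75
position: [0.542, -0.0175, 0.0815]
tcp_rot: [[-0.99, 0.138, -0.0], [0.138, 0.99, 0.0], [0.0, 0.0, -1.0]]
force: [0.2, 0.1, -0.6]
opening: 0.006
grasp_force: 0.0
```

Emit:
{"api": "play_rows", "payload": {
  "moves": [
    [[0,0,1,0,0,0],[0,0,0,0,0,0],[0,0,0,0,0,0]]
  ]
}}

```text
time_s: 5.05
position: [0.542, -0.0174, 0.0805]
tcp_rot: [[-0.99, 0.138, -0.0], [0.138, 0.99, 0.0], [0.0, 0.0, -1.0]]
force: [0.5, -0.2, -0.7]
opening: 0.003
grasp_force: 0.0
```

Emit:
{"api": "play_rows", "payload": {
  "moves": [
    [[0,0,1,0,0,0],[0,0,0,0,0,0]]
  ]
}}

```text
time_s: 5.25
position: [0.5421, -0.0175, 0.0795]
tcp_rot: [[-0.99, 0.138, 0.0], [0.138, 0.99, -0.0], [-0.0, -0.0, -1.0]]
force: [0.4, 0.6, -0.6]
opening: 0.005
grasp_force: 0.0
```

Emit:
{"api": "play_rows", "payload": {
  "moves": [
    [[0,0,0.7,0,0,0],[0,0,0,0,0,0]]
  ]
}}

```text
time_s: 5.45
position: [0.5421, -0.0175, 0.0794]
tcp_rot: [[-0.99, 0.138, 0.0], [0.138, 0.99, -0.0], [-0.0, -0.0, -1.0]]
force: [-0.7, 0.0, 4.3]
opening: 0.003
grasp_force: 2.3
```

Contact at 4 N. I'll hold it to about 1 s, then lift.

Emit:
{"api": "play_rows", "payload": {
  "moves": [
    [[0,0,0,0,0,0],[0,0,0,0,0,0],[0,0,0,0,0,0],[0,0,0,0,0,0],[0,0,0,0,0,0]]
  ]
}}

```text
time_s: 5.95
position: [0.5421, -0.0175, 0.0794]
tcp_rot: [[-0.99, 0.138, 0.0], [0.138, 0.99, -0.0], [-0.0, -0.0, -1.0]]
force: [-0.8, -0.0, 4.5]
opening: 0.003
grasp_force: 2.7
```

Emit:
{"api": "play_rows", "payload": {
  "moves": [
    [[0,0,0,0,0,0],[0,0,0,0,0,0],[0,0,0,0,0,0],[0,0,0,0,0,0],[0,0,-25,0,0,0]]
  ]
}}

```text
time_s: 6.45
position: [0.54, -0.0171, 0.1019]
tcp_rot: [[-0.99, 0.139, -0.006], [0.139, 0.99, 0.001], [0.006, 0.001, -1.0]]
force: [-0.8, -0.1, -0.5]
opening: 0.007
grasp_force: 0.0
```

Emit:
{"api": "play_rows", "payload": {
  "moves": [
    [[0,0,-5,0,0,0],[0,-40,0,0,0,0],[0,-40,0,0,0,0],[0,-40,0,0,0,0],[0,0,0,0,0,0]]
  ]
}}

```text
time_s: 6.95
position: [0.5261, -0.1411, 0.1087]
tcp_rot: [[-0.99, 0.143, 0.002], [0.143, 0.99, -0.002], [-0.003, -0.002, -1.0]]
force: [0.2, 0.4, 0.4]
opening: 0.003
grasp_force: 0.0
```

```bash
python3 - <<'E'
from h import *
s=bot.read_state();c,q=np.cos(-.1387),np.sin(-.1387);R=np.array([[c,-q],[q,c]]);o=np.array([.68136,-.03785])
print(s["time_s"],s["position"],"hob xy",R.T@(s["position"][:2]-o))
for y in(-.121,-.221):print(tool([*(o+R@[-.142,y]),.0795]))
p=bot.capture("side")
b=cv2.resize(p["image"][150:230,200:320],None,fx=6,fy=6,interpolation=cv2.INTER_CUBIC);cv2.imwrite("pics/e.png",b)
E
```

```text
6.95 [ 0.52608835 -0.14111566  0.10865655] hob xy [-0.13950344 -0.12374115]
[ 2.6  2.8 29.1]
[  2.1 -97.2  29.3]
```

View pics/e.png

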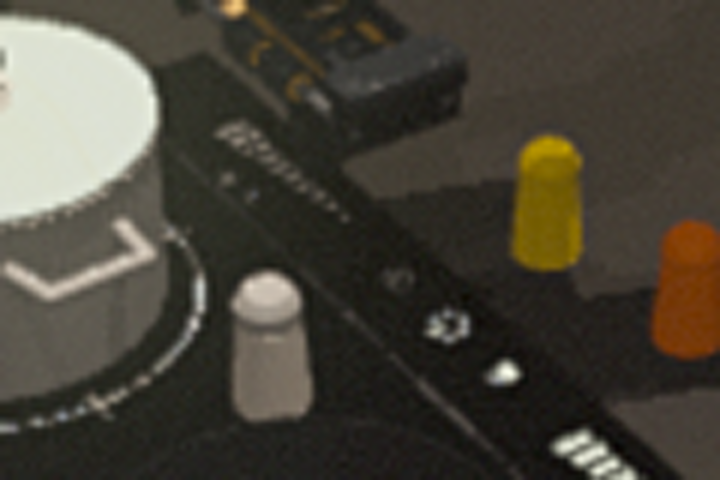

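The fingertip hangs over the zero end of the right slider: the smallest bar is at crop (345,216), and the fingertip's foot is about (340,210). Going down.

Emit:
{"api": "play_rows", "payload": {
  "moves": [
    [[2,2,18,0,0,0],[0,0,8,0,0,0],[0,0,1,0,0,0],[0,0,0,0,0,0],[0,0,0,0,0,0]]
  ]
}}

```text
time_s: 7.5
position: [0.5242, -0.1337, 0.0822]
tcp_rot: [[-0.991, 0.137, 0.001], [0.137, 0.991, -0.0], [-0.001, -0.0, -1.0]]
force: [-0.5, 0.4, -0.2]
opening: 0.003
grasp_force: 0.0
```

```bash
python3 - <<'E'
from h import *
s=bot.read_state();c,q=np.cos(-.1387),np.sin(-.1387);R=np.array([[c,-q],[q,c]]);o=np.array([.68136,-.03785])
print(s["time_s"],s["position"],"hob xy",R.T@(s["position"][:2]-o),s["force"])
E
```

```text
7.5 [ 0.52424516 -0.13366978  0.08216931] hob xy [-0.14235836 -0.11662161] [-0.5398547   0.36468959 -0.20194681]
```

Emit:
{"api": "play_rows", "payload": {
  "moves": [
    [[0,-4,1.5,0,0,0],[0,0,0.7,0,0,0],[0,0,0,0,0,0],[0,0,0,0,0,0]]
  ]
}}

```text
time_s: 7.9
position: [0.5232, -0.1382, 0.0798]
tcp_rot: [[-0.99, 0.139, 0.0], [0.139, 0.99, -0.0], [-0.0, -0.0, -1.0]]
force: [0.0, 0.1, -0.9]
opening: 0.008
grasp_force: 0.0
```

Emit:
{"api": "play_rows", "payload": {
  "moves": [
    [[0,0,0.7,0,0,0],[0,0,0,0,0,0]]
  ]
}}

```text
time_s: 8.1
position: [0.5233, -0.1381, 0.0794]
tcp_rot: [[-0.99, 0.138, 0.0], [0.138, 0.99, -0.0], [-0.0, -0.0, -1.0]]
force: [-1.4, -1.0, 3.3]
opening: 0.006
grasp_force: 2.1
```

Emit:
{"api": "play_rows", "payload": {
  "moves": [
    [[0,0,0.3,0,0,0],[0,-2,0,0,0,0],[0,-3,0,0,0,0],[0,-4,0,0,0,0],[0,-4,0,0,0,0]]
  ]
}}

```text
time_s: 8.6
position: [0.5219, -0.1496, 0.0794]
tcp_rot: [[-0.99, 0.139, 0.001], [0.139, 0.99, 0.002], [-0.001, 0.002, -1.0]]
force: [0.3, 5.0, 6.5]
opening: 0.007
grasp_force: 3.5
```

Emit:
{"api": "play_rows", "payload": {
  "moves": [
    [[0,-4,0,0,0,0],[0,-4,0,0,0,0],[0,-4,0,0,0,0],[0,-4,0,0,0,0],[0,-4,0,0,0,0]]
  ]
}}

```text
time_s: 9.1
position: [0.5191, -0.1694, 0.0794]
tcp_rot: [[-0.99, 0.139, 0.001], [0.139, 0.99, 0.002], [-0.001, 0.002, -1.0]]
force: [1.6, 5.6, 6.9]
opening: 0.008
grasp_force: 3.5
```

Emit:
{"api": "play_rows", "payload": {
  "moves": [
    [[0,-4,0,0,0,0],[0,-4,0,0,0,0],[0,-4,0,0,0,0],[0,-4,0,0,0,0],[0,-4,0,0,0,0]]
  ]
}}

```text
time_s: 9.6
position: [0.5162, -0.1892, 0.0794]
tcp_rot: [[-0.99, 0.139, 0.001], [0.139, 0.99, 0.002], [-0.001, 0.002, -1.0]]
force: [1.2, 5.6, 6.1]
opening: 0.003
grasp_force: 3.6
```

Emit:
{"api": "play_rows", "payload": {
  "moves": [
    [[0,-4,0,0,0,0],[0,-4,0,0,0,0],[0,-4,0,0,0,0],[0,-4,0,0,0,0],[0,-4,0,0,0,0]]
  ]
}}

```text
time_s: 10.1
position: [0.5135, -0.2088, 0.0794]
tcp_rot: [[-0.99, 0.139, 0.001], [0.139, 0.99, 0.002], [-0.0, 0.002, -1.0]]
force: [0.8, 5.8, 6.6]
opening: 0.003
grasp_force: 3.7
```

Emit:
{"api": "play_rows", "payload": {
  "moves": [
    [[0,-4,0,0,0,0],[0,-4,0,0,0,0],[0,-4,0,0,0,0],[0,-4,0,0,0,0],[0,-4,0,0,0,0]]
  ]
}}

```text
time_s: 10.6
position: [0.5107, -0.2285, 0.0794]
tcp_rot: [[-0.99, 0.139, 0.001], [0.139, 0.99, 0.003], [-0.0, 0.003, -1.0]]
force: [1.4, 6.0, 7.3]
opening: 0.008
grasp_force: 3.8
```

```bash
python3 - <<'E'
from h import *
s=bot.read_state();c,q=np.cos(-.1387),np.sin(-.1387);R=np.array([[c,-q],[q,c]]);o=np.array([.68136,-.03785])
print(s["time_s"],s["position"],"hob xy",R.T@(s["position"][:2]-o),s["force"])
E
```

```text
10.6 [ 0.51065561 -0.22853178  0.07941291] hob xy [-0.14270219 -0.21245143] [1.41294262 6.04425628 7.28110215]
```

Emit:
{"api": "play_rows", "payload": {
  "moves": [
    [[0,-4,0,0,0,0],[0,-4,0,0,0,0],[0,-3,0,0,0,0],[0,0,0,0,0,0]]
  ]
}}

```text
time_s: 11.0
position: [0.5091, -0.2399, 0.0794]
tcp_rot: [[-0.99, 0.139, 0.001], [0.139, 0.99, 0.002], [-0.0, 0.002, -1.0]]
force: [0.2, 3.9, 7.6]
opening: 0.006
grasp_force: 3.6
```

Emit:
{"api": "play_rows", "payload": {
  "moves": [
    [[0,0,-20,0,0,0],[0,0,-40,0,0,0],[0,0,-40,0,0,0],[0,0,-40,0,0,0],[0,0,-40,0,0,0]]
  ]
}}

```text
time_s: 11.5
position: [0.5085, -0.2407, 0.26]
tcp_rot: [[-0.99, 0.138, -0.0], [0.138, 0.99, 0.0], [0.0, 0.0, -1.0]]
force: [0.0, -1.2, -0.5]
opening: 0.01
grasp_force: 0.0
```

Emit:
{"api": "play_rows", "payload": {
  "moves": [
    [[30,0,0,0,0,0],[30,0,0,0,0,0],[0,0,0,0,0,0],[0,0,0,0,0,0]]
  ]
}}

```text
time_s: 11.9
position: [0.4492, -0.2327, 0.2588]
tcp_rot: [[-0.99, 0.139, 0.001], [0.139, 0.99, -0.0], [-0.001, -0.0, -1.0]]
force: [0.4, -1.0, -0.4]
opening: 0.002
grasp_force: 0.0
```

```bash
python3 - <<'E'
from h import *
p=bot.capture("top");s=bot.read_state();print(s["time_s"],s["position"],s["force"])
cv2.imwrite("pics/f.png",p["image"])
E
```

```text
11.95 [ 0.44992993 -0.23307211  0.25877989] [-0.41768462 -0.75979132  0.12395014]
```

View pics/f.png

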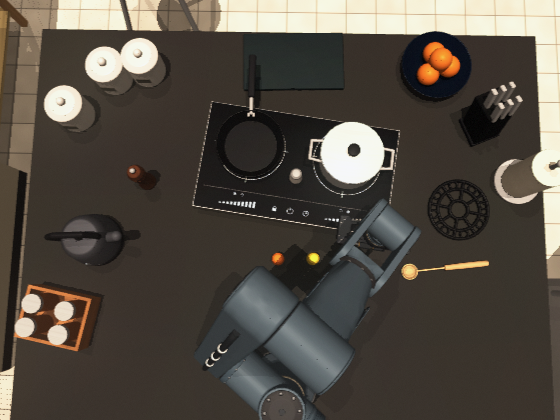

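Everything stands where it did: pot (350,155), salt (296,175), look-alikes (278,258) and (313,258). The hand is clear of the glass.

```bash
python3 -c "
from rig import bot
print(bot.hand_in())"
```

```text
the job is handed in; nothing more can be done
None
```

I held the on/off key for about a second at 4–5 N, ran the right slider (the stockpot's side) from zero to full power with force readings of about 3–8 N, and took the hand away. Nothing else was moved, and the job is handed in; the pictures don't show whether the hob registered it.

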